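Weigh the packed flask on the sprung hook scale

ROBOT

A 6-joint arm with a two-finger parallel gripper is mounted at the origin on the work surface. World frame = base frame: x ahead of the robot, y to its left, z up, the work surface at z = 0. Lengths are in m, angles in rad, forces in N, time in s.
With the tool pointing down it reaches from about 0.35 to 0.775 m from the base axis. Payload 5.5 kg.
Tool frame: the origin (TCP) lies on the centre line of the jaws, within the pads' length; the fingertips stand 11 mm ahead of it and the grasp point (between the pads) lies 8 mm behind it (env.tip_extent is the distance from the TCP to the fingertips, in m); z points along the fingers, y is the line along which they close (so a half turn about z gives the same grasp; the last joint's range is limited). The gripper opens to 85 mm and grips with 20 to 120 N. Pads are 22 mm wide; open, the fingers measure 114 mm over their backs; the gripper's body (76 mm by 85 mm) begins 54 mm behind the grasp point. The pads swing forward as they close: fully open they stand 13 mm farther back than shut.
Start: joints at [1.089, 0.313, 0.046, 1.304, 0, 1.431], TCP at [0.193, 0.542, 0.222] pointing down, gripper open.
Joint ranges: [-2.76, 2.76], [-0.86, 1.69], [-1.03, 1.26], [-2.2, 2.34], [-1.47, 1.5], [-3.14, 3.14]. Speed limits (rad/s): [2.57, 2.57, 3.14, 3.14, 3.14, 3.14].

INTERFACE

Orientations are given as a unit quaternion [w, x, y, z].
In Python, from workcell import env gives the robot as it stands.
- The arm moves only by the shell command python3 -m jog 'ROWS' [FORCE]. ROWS is JSON, a list of rows, each a list of 5 numbers: the gripper's target within -1 to 1 (shut at 1, half-way at 0, fully open at -1), then the shift along the tool's x, y, z in m, then the turn about the tool's z in degrees. In form: [[fingers, tx, ty, tz, turn], ...]. A call has 1 to 5 rows; each row shifts and turns the commanded pose from where the row before left it, along the tool's axes as they then stand; what a row does not reach is not made up. A row lasts 1/12 s, in which the tool goes at most 41.7 mm and 7.16 degrees, less where a joint would pass 70% of its speed; a pose out of reach is approached as far as the arm can. A call is refused whole if a number of a shift passes 0.0417 or a number of a turn 7.16, either way. A call with a gripper value outside its range is refused whole. The fingers move at their own pace and stop on an object; FORCE is the grip in N (left out, the last holds). Time passes only in rows, so rows that do not move let the fingers close. It gives the time, the measured TCP pose, the force, the opening and the grip force at its end, in the units of the state.
- env.get_state(): the state, without advancing time (a new reading comes with each control period).
- env.read_camera(name): name is "scene" or "top" or "wrist"; returns a dict with "img" (480x640x3 uint8, red, green, blue), "fov_y" (degrees; the focal length in pixels is half the picture's height over the tangent of half this angle, whatever the lens; pixels are square), "cx", "cy" (the principal point, pixels), "T" (4x4, takes a point from camera to world coordinates). Camera axes: x right, y up, looking along -z (the intrinsics and any distortion apply to the point x, -y, -z); pixel columns grow to the right and rows downward; lengths in m; the calibration is good to about 2 mm. The wrist camera is an equidistant fisheye: a pixel r from the principal point sees the ray r / f radians off the axis. A picture is of the moment at which its call begins. There is no depth.
- env.hand_in(): hands the job in; it is judged then, once.
The state is a dict: "clock": time; "joint_pos": joint angles; "qvel": joint speeds; "tau": joint torques, N m; "tcp_pos": TCP position; "orientation": TCP orientation; "wrist_force": force on the tool from outside, world axes, zero at the start; "ft_torque": the same for the moment, N m; "finger_gap": finger opening in m; "grip_force": force on a finger pad.
Only numpy, scipy, OpenCV 4.12 (cv2) and the standard library are available. Lean on these libraries where they do the work, as an engineer would, in place of code of your own. Each camera call takes 0.05 s, during which the arm holds its last target. There are 200 camera calls.

TASK

Weigh the packed flask carrier: hang it by its top bar in the hook of the spring scale, easing its weight on so gently that the hook neither jumps nor bounces when you let go, and leave it hanging free until it has been quite still for a second or two. Then take hold again, let the hook rise back slowly as you lift the carrier off (the hook must never move faster than 10 cm a second), and set it down softly, upright, in the empty steel tray. Do not knock the hook or pull it down to its stop, and leave everything else where it stands.

Things in the scene. Friction and masses are not known exactly. Their poses are not given: they have to be found in the camera images.
- carrier_grip (a point): Centre of the dark grip tab on top of the packed flask carrier, an upright steel frame holding a brass block (50 x 70 x 34 mm); 0.12 to 0.7 kg, unknown. Tab: 26 mm along x, 14 mm along y (pinch these flats from above), 34 mm high; under it a 12 mm neck, then the bar. z up. Carrier's underside 132 mm below this point, top 17 mm above.
- carrier_bar (a point): Middle of the carrier's top bar, 30 mm below carrier_grip: round, 8 mm thick, along the carrier's y between two side bars (8 x 14 mm, outer faces at y = +-45 mm). Under it is an open window 74 mm wide, 47 mm high down to the brass block, through which the hook passes along the carrier's x.
- carrier_base (a point): Centre of the underside of the carrier's base plate (56 mm along x, 90 mm along y).
- scale: Spring scale, origin on the bench under the front of its post; x points away from hook to post. Grey base plate 12 mm high (x -130 to 40, y +-70 mm), aluminium post 26 x 40 mm, 320 mm high. A black carriage (48 mm wide) slides up and down the post's front and carries a flat steel hook arm reaching to -x, 105 mm out.
- scale_saddle (a point): Centre of the hook's level floor, on which the bar must lie; x from hook to post, z up. Hook 16 mm wide (y), floor 14 mm long (x) between two lips (at -x the hook's end, at +x a like one), 15 mm high, flaring 30 degrees from upright to a mouth of 30 mm. Arm 6 mm thick; carriage's face 89 mm to +x. 245 mm above the bench when unloaded; moves with the hook.
- scale_hook (a joint): How far the hook is pulled down, in m: 0 unloaded, stop at 0.135. Vertical spring of 60 N/m, preload 0.3 N, lightly damped: resting load on the hook = 0.3 N + 60 N/m x value. A 0.4 kg carrier settles at about 0.06 m, the heaviest at about 0.11 m.
- tray_floor (a point): Centre of the inner floor of the empty open steel tray, 160 mm along x, 170 mm along y, walls 4 mm thick with the rim 14 mm above the bench (9 mm above this floor).
- empty_frame_grip (a point): Grip tab centre of an empty frame just like the carrier but without the brass flask; not to be moved.
- pump_bottle: Bystander, not to be moved: white pump bottle, 62 x 78 x 195 mm; origin under its centre.
- handpiece_stand: Bystander, not to be moved: dark steel handpiece lying in a black cradle, about 150 mm long; origin under its centre.
- plaster_model: Bystander, not to be moved: small plaster tooth model, 55 x 62 x 30 mm; origin under its centre.
- mixing_bowl: Bystander, not to be moved: mixing bowl, 110 mm across, 60 mm high; origin under its centre.
- jar: Bystander, not to be moved: small jar, 56 mm across, 65 mm high; origin under its centre.

How it is judged:
By the outcome, as a careful person would: the job done as asked, in the order asked, and still so for the second after the job is handed in, with the robot touching nothing.
It also fails if it takes over 72 s, if anything falls off the work surface, if the arm or the gripper's body presses on something with over 40 N, if the wrist force passes 120 N, or if a joint passes its speed limit or range.

## Working session

There is one attempt and no reset: what is moved stays moved. The work goes in short steps, Python scripts to look and compute and a shell command to move; the robot and the scene stay as the last step left them, time stands still between calls to the robot, and variables do not carry over. Pictures are saved under pics/ and viewed, at most 10 in all, crops included, and the job is handed in when it is done.

```bash
mkdir -p pics; ls; python3 - <<'E'
from workcell import env
import cv2,numpy as np
for n in ["scene","top","wrist"]:
    c=env.read_camera(n); cv2.imwrite(f"pics/{n}0.png",c["img"][:,:,::-1]); print(n,c["fov_y"],c["cx"],c["cy"],np.round(c["T"],3).tolist(),[k for k in c])
s=env.get_state();print({k:np.round(v,3).tolist() for k,v in s.items()})
E
```

```text
pics
scene 52.50234994267711 318.3020109926971 235.3079434616971 [[-0.308, -0.743, 0.594, 1.216], [0.951, -0.232, 0.203, 0.217], [-0.013, 0.628, 0.778, 1.008], [0.0, 0.0, 0.0, 1.0]] ['img', 'fov_y', 'cx', 'cy', 'T']
top 42.249590625384975 317.37547419816076 247.97858901089762 [[0.042, 0.978, -0.202, 0.257], [-0.999, 0.04, -0.011, -0.026], [-0.003, 0.202, 0.979, 1.723], [0.0, 0.0, 0.0, 1.0]] ['img', 'fov_y', 'cx', 'cy', 'T']
wrist 65.70646984690485 325.27391995957055 237.63471234749662 [[0.334, -0.906, -0.26, 0.125], [0.943, 0.321, 0.093, 0.565], [-0.001, -0.276, 0.961, 0.374], [0.0, 0.0, 0.0, 1.0]] ['img', 'fov_y', 'cx', 'cy', 'T']
{'clock': 0.15, 'joint_pos': [1.089, 0.314, 0.045, 1.304, -0.0, 1.431], 'qvel': [-0.001, -0.002, 0.002, -0.001, -0.0, -0.0], 'tau': [0.001, -48.106, 29.882, 0.014, -0.0, 0.0], 'tcp_pos': [0.193, 0.541, 0.221], 'orientation': [-0.0, 0.17, 0.985, -0.001], 'wrist_force': [-0.613, -0.474, -0.02], 'ft_torque': [-0.041, 0.068, -0.004], 'grip_force': 0.0, 'finger_gap': 0.085}
```

View pics/scene0.png

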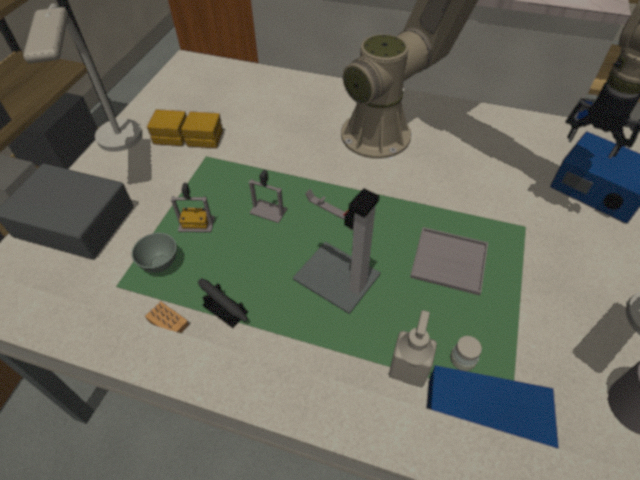

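View pics/top0.png

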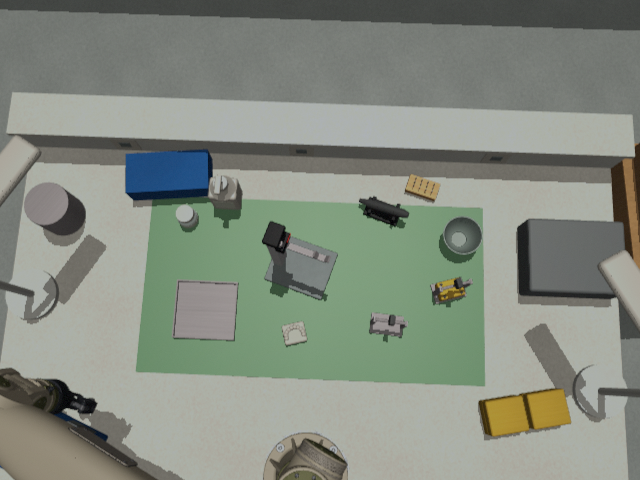

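The scene view shows the packed carrier at (193,212) with its dark tab at (186,190), the empty frame at (265,200), the scale hook from (310,197) to the carriage at (350,215), and the tray at (450,260). In the top view the same things are at: carrier tab ~(463,282), hook ~(285,245)-(325,258), tray ~(206,310). I'll enlarge these areas.

```bash
cat > h.py <<'E'
from workcell import env
import cv2,numpy as np
def cam(n): return env.read_camera(n)
def ray(c,u,v):
    f=240/np.tan(np.radians(c["fov_y"])/2); T=np.array(c["T"])
    a=np.array([(u-c["cx"])/f,(v-c["cy"])/f])
    if c.get("fish"):
        r=np.hypot(*a); a3=np.array([*(a/r*np.sin(r)),np.cos(r)]) if r>0 else np.array([0,0,1.])
    else: a3=np.array([*a,1.])
    d=T[:3,:3]@(a3*[1,-1,-1]); return T[:3,3],d/np.linalg.norm(d)
def plane(c,u,v,z):
    o,d=ray(c,u,v); return o+d*(z-o[2])/d[2]
def tri(*cuv):
    A=np.zeros((3,3));b=np.zeros(3);R=[]
    for c,u,v in cuv:
        o,d=ray(c,u,v);P=np.eye(3)-np.outer(d,d);A+=P;b+=P@o;R.append((o,P))
    x=np.linalg.solve(A,b); return x,[np.linalg.norm(P@(x-o)) for o,P in R]
def proj(c,p):
    f=240/np.tan(np.radians(c["fov_y"])/2);T=np.array(c["T"]);q=T[:3,:3].T@(np.array(p)-T[:3,3])*[1,-1,-1]
    if c.get("fish"):
        r=np.hypot(q[0],q[1]);th=np.arctan2(r,q[2]);return np.array([c["cx"],c["cy"]])+f*th*q[:2]/r
    return np.array([c["cx"],c["cy"]])+f*q[:2]/q[2]
E
python3 - <<'E'
import cv2,numpy as np
s=cv2.imread("pics/scene0.png");t=cv2.imread("pics/top0.png")
def cr(i,x,y,w=100,h=75): return cv2.resize(i[y:y+h,x:x+w],(400,300),interpolation=cv2.INTER_CUBIC)
a=np.vstack([np.hstack([cr(s,160,165),cr(s,295,180)]),np.hstack([cr(t,400,250),cr(t,255,215)])])
cv2.imwrite("pics/crop1.png",a)
E
```

```text
(no output)
```

View pics/crop1.png

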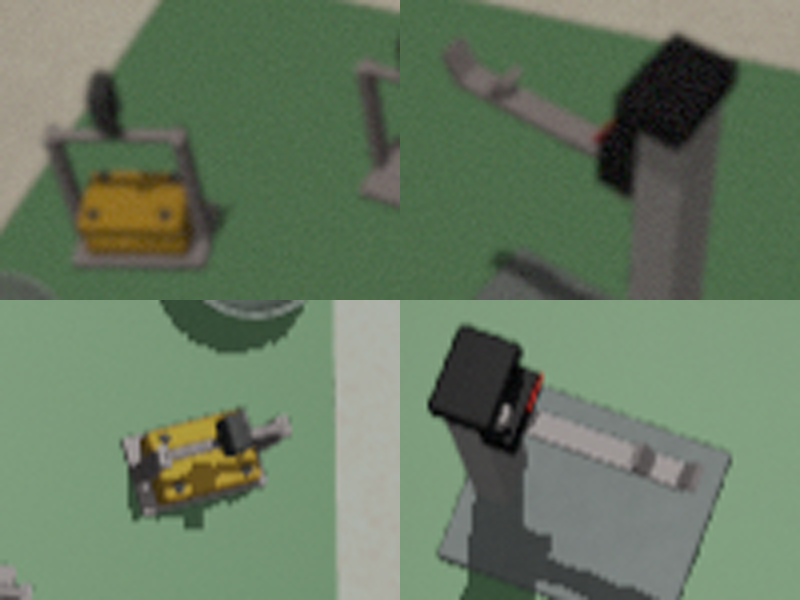

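```bash
python3 - <<'E'
from h import *
s=cam("scene");t=cam("top")
print("tab",tri((s,185.75,189.25),(t,458.5,283)))
print("barL",plane(s,174.25,198.25,.102),"barR",plane(s,205.75,198.75,.102))
print("base top", [plane(t,400+u/4,250+(v-300)/4,.0) for u,v in [(130,440),(148,515),(265,480)]])
print("saddle",tri((s,315.5,200.5),(t,322,257)))
for u,v in [(535,425),(645,458),(668,468),(688,473)]: print(plane(t,255+(u-400)/4,215+(v-300)/4,.245))
# scale base plate corners, tray
for u,v in [(728,457),(680,598),(440,555)]: print("plate",plane(t,255+(u-400)/4,215+(v-300)/4,.012))
img=t["img"].astype(int); g=img.sum(2)
hsv=cv2.cvtColor(t["img"],cv2.COLOR_RGB2HSV); sub=((hsv[:,:,1]<60)).astype(np.uint8)[265:355,160:250]
n,l,st,ce=cv2.connectedComponentsWithStats(sub); i=1+np.argmax(st[1:,4]); 
r=cv2.minAreaRect(np.argwhere(l==i)[:,::-1].astype(np.float32)+[160,265].__iter__().__class__ and (np.argwhere(l==i)[:,::-1]+np.array([160,265])).astype(np.float32))
b=cv2.boxPoints(r);print("tray",r,[plane(t,*p,.012).round(3) for p in b],plane(t,*r[0],.012))
E
```

```text
tab (array([ 0.5071071 , -0.37434201,  0.13516988]), [np.float64(0.000592896647384548), np.float64(0.0005928966473847024)])
barL [ 0.51771108 -0.40929213  0.102     ] barR [ 0.49526559 -0.33111526  0.102     ]
base top [array([ 0.52006527, -0.33199362,  0.        ]), array([ 0.46798528, -0.3446934 ,  0.        ]), array([ 0.49579924, -0.42601745,  0.        ])]
saddle (array([ 0.54051549, -0.01974175,  0.24105009]), [np.float64(0.0012310294927356876), np.float64(0.0012310294927357082)])
[0.56338856 0.06089184 0.245     ]
[ 0.54570613 -0.00676275  0.245     ]
[ 0.54011179 -0.02093603  0.245     ]
[ 0.5375288  -0.03315355  0.245     ]
plate [ 0.59433436 -0.0618912   0.012     ]
plate [ 0.49339259 -0.03213411  0.012     ]
plate [0.51665484 0.13596918 0.012     ]Traceback (most recent call last):
  File "<stdin>", line 13, in <module>
TypeError: unsupported operand type(s) for +: 'float' and 'type'
```

```bash
J="python3 -m jog"
python3 -m jog '[[-1,0,0,-0.01,-7.12],[-1,0,0,-0.01,-7.12],[-1,0,0,-0.01,-7.12],[-1,0,0,-0.01,-7.12],[-1,0,0,-0.01,-7.12]]'
python3 -m jog '[[-1,-0.0064,-0.0401,0,0],[-1,-0.0064,-0.0401,0,0],[-1,-0.0064,-0.0401,0,0],[-1,-0.0064,-0.0401,0,0],[-1,-0.0064,-0.0401,0,0]]'
python3 -m jog '[[-1,-0.0064,-0.0401,0,0],[-1,-0.0064,-0.0401,0,0],[-1,-0.0064,-0.0401,0,0],[-1,-0.0064,-0.0401,0,0],[-1,-0.0064,-0.0401,0,0]]'
python3 -m jog '[[-1,-0.0064,-0.0401,0,0],[-1,-0.0064,-0.0401,0,0]]'
python3 - <<'E'
from h import *
t=cam("top");hsv=cv2.cvtColor(t["img"],cv2.COLOR_RGB2HSV)
sub=(hsv[:,:,1]<60).astype(np.uint8)[265:355,160:250]
n,l,st,ce=cv2.connectedComponentsWithStats(sub); i=1+np.argmax(st[1:,4])
r=cv2.minAreaRect((np.argwhere(l==i)[:,::-1]+np.array([160,265])).astype(np.float32))
print("tray",r,[plane(t,*p,.012)[:2].round(3) for p in cv2.boxPoints(r)],plane(t,*r[0],.012))
E
```

```text
clock: 0.67
tcp_pos: [0.1927, 0.5416, 0.2722]
orientation: [-0.0, -0.142, 0.99, -0.0]
wrist_force: [0.5, -0.6, -0.2]
finger_gap: 0.0856
grip_force: 0.0
clock: 1.08
tcp_pos: [0.279, 0.3563, 0.2718]
orientation: [0.0, -0.14, 0.99, 0.0]
wrist_force: [-0.1, 0.6, -0.2]
finger_gap: 0.0856
grip_force: 0.0
clock: 1.5
tcp_pos: [0.3652, 0.1722, 0.2721]
orientation: [0.0, -0.14, 0.99, 0.0]
wrist_force: [0.8, 0.7, 0.5]
finger_gap: 0.0851
grip_force: 0.0
clock: 1.67
tcp_pos: [0.3996, 0.0985, 0.2721]
orientation: [0.0, -0.139, 0.99, 0.0]
wrist_force: [0.6, 0.6, -0.1]
finger_gap: 0.0853
grip_force: 0.0
tray ((204.5, 309.5), (89.0, 89.0), 90.0) [array([0.543, 0.432]), array([0.554, 0.183]), array([0.309, 0.167]), array([0.298, 0.409])] [0.42423475 0.29767761 0.012     ]
```

```bash
python3 -m jog '[[-1,0.0023,-0.0404,0,0],[-1,0.0023,-0.0404,0,0],[-1,0.0023,-0.0404,0,0],[-1,0.0023,-0.0404,0,0],[-1,0.0023,-0.0404,0,0]]'>/dev/null
python3 -m jog '[[-1,0.0023,-0.0404,0,0],[-1,0.0023,-0.0404,0,0],[-1,0.0023,-0.0404,0,0],[-1,0.0023,-0.0404,0,0],[-1,0.0023,-0.0404,0,0]]' >/dev/null
python3 -m jog '[[-1,0.0023,-0.0404,0,0],[-1,0.0023,-0.0404,0,0],[-1,0,0,0,0]]'
python3 - <<'E'
from h import *
w=cam("wrist");w["fish"]=1;cv2.imwrite("pics/w1.png",w["img"][:,:,::-1])
np.save("pics/w1.npy",{k:v for k,v in w.items()},allow_pickle=True)
print(proj(w,[.507,-.374,.149]),w["T"][:3,3],env.get_state()["clock"])
E
```

```text
clock: 2.8
tcp_pos: [0.5072, -0.3798, 0.2683]
orientation: [-0.001, -0.137, 0.991, -0.0]
wrist_force: [-0.1, 1.5, -0.6]
finger_gap: 0.0854
grip_force: 0.0
[331.56233189 231.15189975] [ 0.43848538 -0.39833207  0.42089508] 2.85
```

View pics/w1.png

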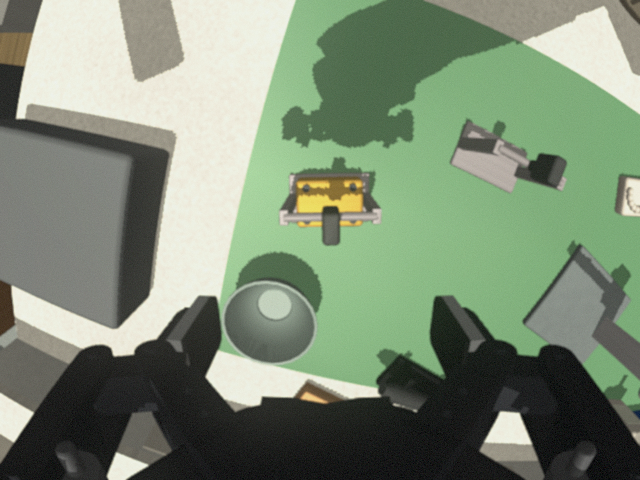

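The wrist view shows the carrier's bar level at row ~216 from (284,215) to (381,217), and the dark tab from (331,207) to its top at (331,243). Both line up with the jaws' centre at ~325.

```bash
python3 - <<'E'
from h import *
w=np.load("pics/w1.npy",allow_pickle=True).item();w["fish"]=1
g=w["img"].max(2)[195:255,310:352]
m=(g<75).astype(np.uint8)
ys,xs=np.nonzero(m);print("dark bbox",xs.min()+310,xs.max()+310,ys.min()+195,ys.max()+195)
for r in range(0,60,4):
    x=np.nonzero(m[r])[0]; print(r+195,(x.min()+310,x.max()+310,int(g[r][x].mean())) if len(x) else None,end=" ")
L=plane(w,284,215.5,.102);R=plane(w,381,216.5,.102);print("\nbar",L,R,(L+R)/2,np.linalg.norm(L-R),"yaw y",np.degrees(np.arctan2(*(L-R)[[1,0]])))
for v in (239,243): print(v,plane(w,331,v,.149))
q=env.get_state()["orientation"]
from scipy.spatial.transform import Rotation as Ro
M=Ro.from_quat(np.r_[q[1:],q[0]]).as_matrix();print(M.round(3),np.degrees(np.arctan2(M[1,1],M[0,1])))
E
```

```text
dark bbox 323 338 207 215
195 None 199 None 203 None 207 (np.int64(325), np.int64(336), 63) 211 (np.int64(323), np.int64(337), 57) 215 (np.int64(338), np.int64(338), 73) 219 None 223 None 227 None 231 None 235 None 239 None 243 None 247 None 251 None 
bar [ 0.51647883 -0.41409427  0.102     ] [ 0.49397785 -0.33133883  0.102     ] [ 0.50522834 -0.37271655  0.102     ] 0.08575988107824781 yaw y -74.7891514858389
239 [ 0.51306255 -0.37270334  0.149     ]
243 [ 0.51612106 -0.37182514  0.149     ]
[[-0.962 -0.272 -0.002]
 [-0.272  0.962  0.002]
 [ 0.002  0.002 -1.   ]] 105.78035251385207
```

```bash
python3 -m jog '[[-1,-0.0006,0.007,0.02,-0.5],[-1,0,0,0.03,0],[-1,0,0,0.03,0],[-1,0,0,0.03,0],[-1,0,0,0.02,0]]' >/dev/null
python3 -m jog '[[-1,0,0,0.0105,0],[-1,0,0,0,0],[-1,0,0,0,0],[-1,0,0,0,0]]'
cat > f.py <<'E'
from h import *
import sys
F=[];
for i in range(int(sys.argv[1])):
    cam("wrist");s=env.get_state();F.append(s["wrist_force"])
F=np.array(F);print("F",F.mean(0).round(3),"sd",F.std(0).round(3),"tcp",np.round(s["tcp_pos"],4),"gap",s["finger_gap"],"t",s["clock"])
E
python3 f.py 15
```

```text
clock: 3.6
tcp_pos: [0.5062, -0.3666, 0.1334]
orientation: [0.001, -0.144, 0.99, -0.001]
wrist_force: [0.2, -0.1, 0.1]
finger_gap: 0.0852
grip_force: 0.0
F [-0.02  -0.057  0.022] sd [0.33  0.355 0.573] tcp [ 0.5052 -0.3662  0.1313] gap 0.08540817303380123 t 4.35
```

```bash
python3 -m jog '[[-1,0.001,-0.0065,0.003,0],[-1,0,0,0,0],[0.2,0,0,0,0],[0.4,0,0,0,0],[0.5,0,0,0,0]]' 40
python3 -m jog '[[0.6,0,0,0,0],[1,0,0,0,0],[1,0,0,0,0],[1,0,0,0,0],[1,0,0,0,0]]' 60
python3 -m jog '[[1,0,0,0,0],[1,0,0,0,0],[1,0,0,0,0]]' 60
```

```text
clock: 4.77
tcp_pos: [0.506, -0.3728, 0.1283]
orientation: [-0.0, -0.144, 0.99, 0.0]
wrist_force: [0.0, 0.2, -0.8]
finger_gap: 0.0518
grip_force: 0.0
clock: 5.18
tcp_pos: [0.5064, -0.3733, 0.1286]
orientation: [0.0, -0.144, 0.99, -0.001]
wrist_force: [1.5, -2.1, -0.5]
finger_gap: 0.0123
grip_force: 62.7
clock: 5.43
tcp_pos: [0.5064, -0.3732, 0.1286]
orientation: [0.0, -0.144, 0.99, -0.0]
wrist_force: [0.6, -3.2, 0.4]
finger_gap: 0.0121
grip_force: 62.8
```

```bash
python3 -m jog '[[1,0,0,-0.003,0],[1,0,0,-0.01,0],[1,0,0,-0.02,0],[1,0,0,-0.03,0],[1,0,0,-0.03,0]]' >/dev/null
python3 -m jog '[[1,0,0,-0.03,0],[1,0,0,-0.025,0],[1,0,0,-0.015,0],[1,0,0,-0.007,0],[1,0,0,0,0]]' 
python3 -m jog '[[1,-0.003,0.010,0,0],[1,-0.008,0.025,0,0],[1,-0.010,0.033,0,0],[1,-0.010,0.033,0,0],[1,-0.010,0.033,0,0]]' >/dev/null
python3 -m jog '[[1,-0.010,0.033,0,0],[1,-0.010,0.033,0,0],[1,-0.010,0.025,0,0],[1,-0.006,0.020,0,0],[1,-0.003,0.010,0,0]]'
python3 -m jog '[[1,0,0,0,-3.2],[1,0,0,0,-6],[1,0,0,0,-7],[1,0,0,0,-7],[1,0,0,0,-7]]' >/dev/null
python3 -m jog '[[1,0,0,0,-7],[1,0,0,0,-7],[1,0,0,0,-6],[1,0,0,0,-5],[1,0,0,0,-3.5]]' >/dev/null
python3 -m jog '[[1,0,0,0,0],[1,0,0,0,0],[1,0,0,0,0]]'
python3 f.py 25
python3 - <<'E'
from h import *
s=cam("scene");t=cam("top");w=cam("wrist")
def cr(i,x,y): return cv2.resize(i[y:y+75,x:x+100,::-1],(400,300),interpolation=cv2.INTER_CUBIC)
a=np.vstack([np.hstack([cr(s["img"],260,165),cr(t["img"],290,215)]),np.hstack([cv2.resize(w["img"][:,:,::-1],(400,300)),np.zeros((300,400,3),np.uint8)])])
cv2.imwrite("pics/c2.png",a);cv2.imwrite("pics/w2.png",w["img"][:,:,::-1])
E
```

```text
clock: 6.27
tcp_pos: [0.5064, -0.3728, 0.3]
orientation: [0.001, -0.144, 0.99, -0.001]
wrist_force: [-0.9, 0.6, -5.6]
finger_gap: 0.012
grip_force: 62.0
clock: 7.1
tcp_pos: [0.5085, -0.1016, 0.2966]
orientation: [-0.002, -0.145, 0.989, 0.002]
wrist_force: [-0.8, 0.5, -6.0]
finger_gap: 0.0121
grip_force: 62.0
clock: 8.18
tcp_pos: [0.5098, -0.1056, 0.2976]
orientation: [-0.0, -0.61, 0.793, 0.001]
wrist_force: [0.3, -0.5, -5.4]
finger_gap: 0.0124
grip_force: 62.0
F [-0.08   0.129 -4.805] sd [0.578 0.41  0.595] tcp [ 0.5103 -0.1056  0.2984] gap 0.011785492209355408 t 9.4333
```

View pics/c2.png

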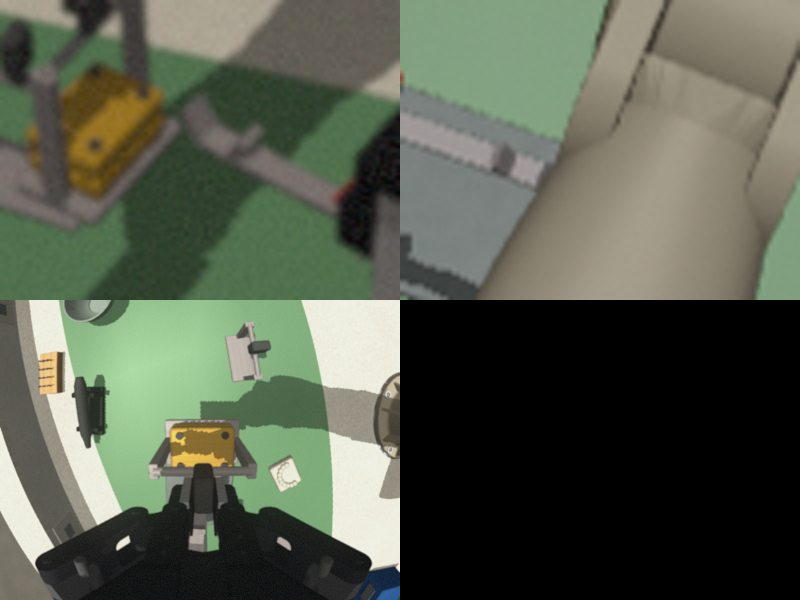

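The crops show the held carrier upright. In the scene crop the hook's end lip (190,100) is level with the window. In the wrist view the hook lies under the gripper's centre line at ~(198,540). The weight is about 4.8 N, so the hook should settle near 0.075 m.

```bash
python3 -m jog '[[1,-0.003,-0.0036,0,0.5],[1,-0.006,-0.0036,0,0.5],[1,-0.01,0,0,0],[1,-0.01,0,0,0],[1,-0.01,0,0,0]]' >/dev/null
python3 -m jog '[[1,-0.01,0,0,0],[1,-0.01,0,0,0],[1,-0.01,0,0,0],[1,-0.01,0,0,0],[1,-0.006,0,0,0]]'
python3 -m jog '[[1,-0.004,0,0,0],[1,-0.0015,0,0,0],[1,0,0,0,0],[1,0,0,0,0]]'
python3 - <<'E'
from h import *
s=cam("scene");t=cam("top");w=cam("wrist")
np.save("pics/s3.npy",s,allow_pickle=True)
def cr(i,x,y): return cv2.resize(i[y:y+75,x:x+100,::-1],(400,300),interpolation=cv2.INTER_CUBIC)
a=np.hstack([cv2.resize(s["img"][170:240,270:360,::-1],(720,560),interpolation=cv2.INTER_CUBIC)])
cv2.imwrite("pics/c3.png",a);print(env.get_state()["tcp_pos"],env.get_state()["wrist_force"])
p=env.get_state()["tcp_pos"]
print(8*(proj(s,[p[0],p[1],p[2]-.0266])-[270,170]))
E
```

```text
clock: 10.42
tcp_pos: [0.5406, -0.024, 0.2984]
orientation: [0.0, -0.604, 0.797, 0.0]
wrist_force: [0.7, -0.5, -5.0]
finger_gap: 0.0122
grip_force: 62.0
clock: 10.75
tcp_pos: [0.5417, -0.0206, 0.2983]
orientation: [-0.0, -0.603, 0.798, -0.0]
wrist_force: [0.2, -0.5, -5.1]
finger_gap: 0.012
grip_force: 62.0
[ 0.54170497 -0.02076953  0.29837438] [ 0.54633913  0.46437029 -4.85128371]
[352.17488854 166.07276129]
```

View pics/c3.png

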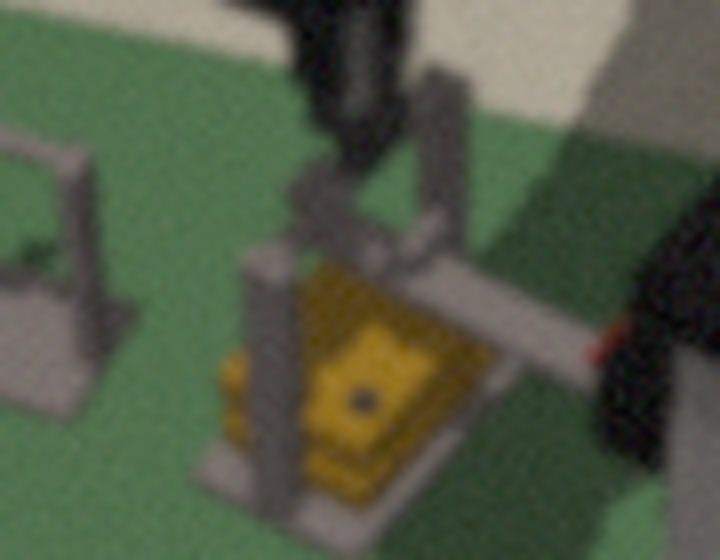

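The crop shows the carrier's side-bar tops at (272,255) and (445,80), so the bar's middle is at ~(358,168). The hook passes through the window, with its end lip at ~(320,185) and its inner lip at ~(430,220). I'll compare those with projections.

```bash
python3 - <<'E'
from h import *
s=np.load("pics/s3.npy",allow_pickle=True).item()
S=np.array([.5405,-.0200,.245]);d=np.array([.27,.963,0]);n=np.array([-.963,.27,0])
P=lambda p:(8*(proj(s,p)-[270,170])).round(0)
for nm,a,z in [("end lip top",-16,.260),("end floor",-7,.245),("floor",0,.245),("in floor",7,.245),("in lip top",16,.260)]:
    print(nm,[P([*(S+d*a/1000+n*k)[:2],z]) for k in (-.008,.008)])
S2=S
for nm,a in [("arm at carriage",80)]: print(nm,[P([*(S+d*a/1000+n*k)[:2],.245]) for k in (-.008,.008)])
E
```

```text
end lip top [array([290., 189.]), array([324., 153.])]
end floor [array([320., 241.]), array([353., 205.])]
floor [array([342., 252.]), array([375., 215.])]
in floor [array([363., 262.]), array([397., 226.])]
in lip top [array([391., 237.]), array([424., 200.])]
arm at carriage [array([597., 375.]), array([629., 336.])]
```

```bash
python3 -m jog '[[1,-0.001,0,0.002,0],[1,0,0,0.004,0],[1,0,0,0.004,0],[1,0,0,0.003,0],[1,0,0,0.002,0]]'
python3 -m jog '[[1,0,0,0.002,0],[1,0,0,0.002,0],[1,0,0,0.002,0],[1,0,0,0.002,0],[1,0,0,0.002,0]]'
python3 -m jog '[[1,0,0,0.002,0],[1,0,0,0.002,0],[1,0,0,0.002,0],[1,0,0,0.002,0],[1,0,0,0.002,0]]'
python3 -m jog '[[1,0,0,0.002,0],[1,0,0,0.001,0],[1,0,0,0,0]]'
python3 f.py 8
python3 - <<'E'
from h import *
s=cam("scene");a=cv2.resize(s["img"][170:240,270:360,::-1],(720,560),interpolation=cv2.INTER_CUBIC);cv2.imwrite("pics/c4.png",a)
E
```

```text
clock: 11.32
tcp_pos: [0.5417, -0.0193, 0.2825]
orientation: [-0.0, -0.603, 0.798, 0.0]
wrist_force: [-0.9, 0.5, -4.9]
finger_gap: 0.0121
grip_force: 62.0
clock: 11.73
tcp_pos: [0.5421, -0.0194, 0.2733]
orientation: [0.0, -0.603, 0.797, -0.0]
wrist_force: [-0.2, 0.4, -4.5]
finger_gap: 0.012
grip_force: 62.0
clock: 12.15
tcp_pos: [0.5421, -0.0194, 0.2633]
orientation: [0.0, -0.603, 0.797, -0.0]
wrist_force: [0.0, -0.1, -3.8]
finger_gap: 0.0121
grip_force: 62.1
clock: 12.4
tcp_pos: [0.5421, -0.0194, 0.2602]
orientation: [0.0, -0.603, 0.798, 0.0]
wrist_force: [0.3, 0.9, -3.5]
finger_gap: 0.0124
grip_force: 62.1
F [ 0.164 -0.315 -3.71 ] sd [0.578 0.434 0.492] tcp [ 0.5421 -0.0193  0.2605] gap 0.01227149685179151 t 12.8
```

View pics/c4.png

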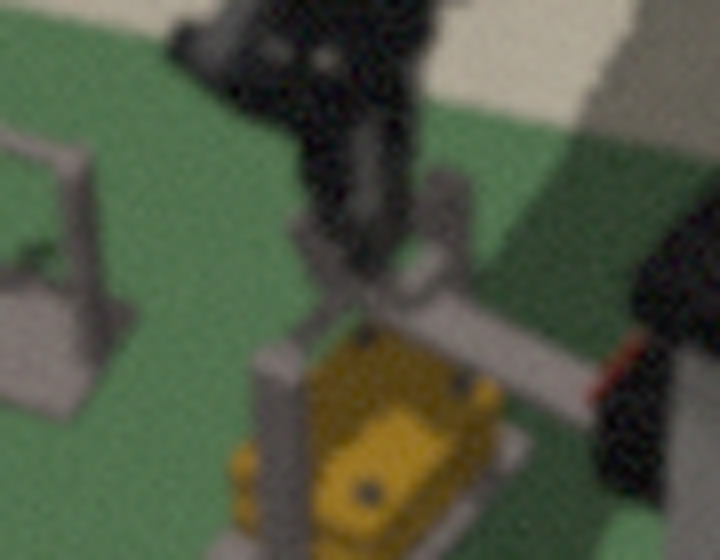

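The bar is seated: the hook's inner lip now shows behind the bar at ~(420,270), the arm has tilted nothing, and the load has begun to transfer (−4.8 N to −3.7 N). I'll continue slowly to the expected equilibrium.

```bash
python3 -m jog '[[1,0,0,0.002,0],[1,0,0,0.004,0],[1,0,0,0.005,0],[1,0,0,0.005,0],[1,0,0,0.005,0]]' >/dev/null
python3 -m jog '[[1,0,0,0.005,0],[1,0,0,0.005,0],[1,0,0,0.005,0],[1,0,0,0.005,0],[1,0,0,0.005,0]]'
python3 -m jog '[[1,0,0,0.005,0],[1,0,0,0.004,0],[1,0,0,0.003,0],[1,0,0,0.0015,0],[1,0,0,0.001,0]]'
python3 f.py 36
```

```text
clock: 13.68
tcp_pos: [0.5422, -0.0194, 0.2141]
orientation: [0.0, -0.603, 0.798, -0.0]
wrist_force: [0.6, 0.1, -0.9]
finger_gap: 0.0122
grip_force: 62.4
clock: 14.1
tcp_pos: [0.5421, -0.0194, 0.1998]
orientation: [0.0, -0.603, 0.797, -0.0]
wrist_force: [0.0, -0.8, -0.1]
finger_gap: 0.0119
grip_force: 62.6
F [ 0.324 -0.031 -0.06 ] sd [0.581 0.504 0.443] tcp [ 0.5421 -0.0194  0.1999] gap 0.012102372546357753 t 15.9
```

```bash
python3 -m jog '[[1,0,0,0.0008,0],[1,0,0,0,0],[1,0,0,0,0],[0.69,0,0,0,0],[0.66,0,0,0,0]]' 20
python3 -m jog '[[0.62,0,0,0,0],[0.57,0,0,0,0],[0.5,0,0,0,0],[0.4,0,0,0,0],[0.2,0,0,0,0]]'
cat > hk.py <<'E'
from h import *
import sys
# track brass blob in scene view = carrier/hook motion
for i in range(int(sys.argv[1])):
    s=cam("scene");h=cv2.cvtColor(s["img"],cv2.COLOR_RGB2HSV)
    m=cv2.inRange(h,(15,150,60),(32,255,255))[180:270,270:350];ys,xs=np.nonzero(m)
    print(round(env.get_state()["clock"],2),len(xs),(xs.mean()+270).round(2),(ys.mean()+180).round(2),end=" | ")
cv2.imwrite("pics/hang.png",cv2.resize(s["img"][160:270,260:400,::-1],(770,600),interpolation=cv2.INTER_CUBIC))
E
python3 hk.py 20; python3 f.py 2
```

```text
clock: 16.32
tcp_pos: [0.542, -0.0193, 0.1991]
orientation: [0.0, -0.603, 0.797, 0.0]
wrist_force: [0.5, -0.6, 0.2]
finger_gap: 0.0145
grip_force: 0.3
clock: 16.73
tcp_pos: [0.542, -0.0193, 0.199]
orientation: [-0.0, -0.603, 0.797, 0.0]
wrist_force: [-0.3, -0.4, 0.0]
finger_gap: 0.0337
grip_force: 0.0
16.78 439 317.91 243.29 | 16.83 441 317.65 243.18 | 16.88 441 317.98 243.17 | 16.93 437 317.95 242.96 | 16.98 437 317.91 243.01 | 17.03 439 317.97 242.92 | 17.08 443 317.99 242.92 | 17.13 435 318.0 243.1 | 17.18 439 317.85 243.13 | 17.23 441 317.85 243.16 | 17.28 440 317.79 243.3 | 17.33 436 317.94 243.18 | 17.38 438 317.73 243.11 | 17.43 437 317.88 243.0 | 17.48 443 317.89 243.08 | 17.53 442 317.93 243.02 | 17.58 440 317.94 243.0 | 17.63 441 318.01 242.91 | 17.68 435 317.89 243.09 | 17.73 442 317.98 243.02 | F [ 0.292 -0.022 -0.216] sd [0.927 0.786 0.582] tcp [ 0.5421 -0.0193  0.1991] gap 0.034179817915776886 t 17.8333
```

View pics/hang.png

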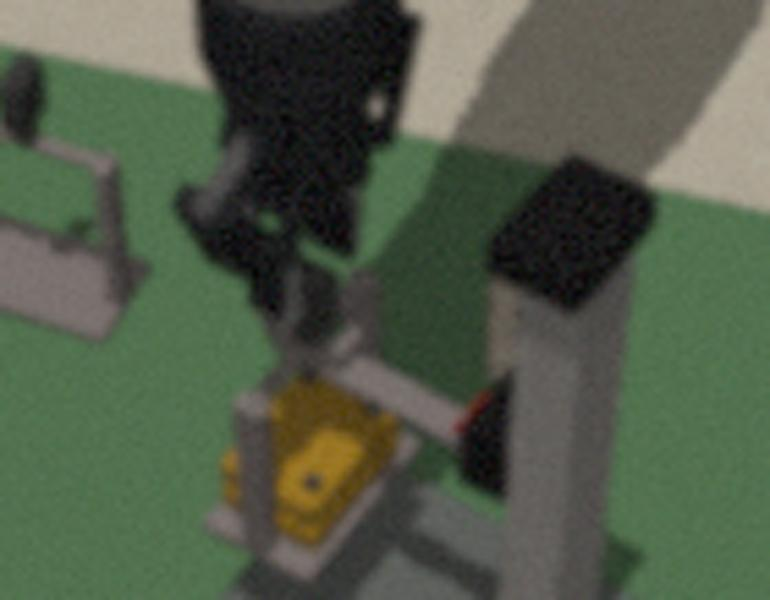

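The carrier hangs free with the fingers clear of the tab (gap 34 mm). The brass centroid stays within ~0.2 px of (317.9,243.1). I'll let it rest longer and meanwhile measure the tray.

```bash
H='x'
python3 -m jog '[[0.2,0,0,0,0],[0.2,0,0,0,0],[0.2,0,0,0,0],[0.2,0,0,0,0],[0.2,0,0,0,0]]'>/dev/null
python3 -m jog '[[0.2,0,0,0,0],[0.2,0,0,0,0],[0.2,0,0,0,0],[0.2,0,0,0,0],[0.2,0,0,0,0]]'>/dev/null
python3 -m jog '[[0.2,0,0,0,0],[0.2,0,0,0,0],[0.2,0,0,0,0],[0.2,0,0,0,0],[0.2,0,0,0,0]]'>/dev/null
python3 -m jog '[[0.2,0,0,0,0],[0.2,0,0,0,0],[0.2,0,0,0,0],[0.2,0,0,0,0],[0.2,0,0,0,0]]'>/dev/null
python3 -m jog '[[0.2,0,0,0,0],[0.2,0,0,0,0],[0.2,0,0,0,0],[0.2,0,0,0,0],[0.2,0,0,0,0]]'>/dev/null
python3 -m jog '[[0.2,0,0,0,0],[0.2,0,0,0,0],[0.2,0,0,0,0],[0.2,0,0,0,0],[0.2,0,0,0,0]]'>/dev/null
python3 -m jog '[[0.2,0,0,0,0],[0.2,0,0,0,0],[0.2,0,0,0,0],[0.2,0,0,0,0],[0.2,0,0,0,0]]'>/dev/null
python3 -m jog '[[0.2,0,0,0,0],[0.2,0,0,0,0],[0.2,0,0,0,0],[0.2,0,0,0,0],[0.2,0,0,0,0]]'>/dev/null
python3 hk.py 14
python3 - <<'E'
from h import *
for n,z,(x0,y0,x1,y1) in (("scene",.012,(395,215,505,305)),("top",.012,(160,265,250,355))):
    c=cam(n);h=cv2.cvtColor(c["img"],cv2.COLOR_RGB2HSV)
    m=(cv2.inRange(h,(35,70,0),(90,255,255))==0).astype(np.uint8)[y0:y1,x0:x1]
    m=cv2.morphologyEx(m,cv2.MORPH_OPEN,np.ones((3,3)))
    k,l,st,ce=cv2.connectedComponentsWithStats(m);i=1+np.argmax(st[1:,4])
    cnt=max(cv2.findContours((l==i).astype(np.uint8),0,2)[0],key=cv2.contourArea)
    q=cv2.approxPolyDP(cnt,8,True).reshape(-1,2)+[x0,y0]
    W=np.array([plane(c,*p,z)[:2] for p in q]);print("\n",n,st[i],q.tolist(),W.round(3).tolist(),W.mean(0),[np.linalg.norm(W[a]-W[a-1]).round(3) for a in range(len(W))])
E
```

```text
21.22 440 317.88 243.09 | 21.27 441 317.88 243.2 | 21.32 441 317.98 243.14 | 21.37 441 317.98 243.13 | 21.42 438 317.81 243.12 | 21.47 440 318.02 243.07 | 21.52 440 317.78 243.04 | 21.57 441 317.89 243.18 | 21.62 440 317.87 243.1 | 21.67 441 317.84 243.11 | 21.72 438 317.85 243.14 | 21.77 441 317.88 243.04 | 21.82 443 317.83 243.07 | 21.87 438 318.03 243.04 | 
 scene [  15   11   79   70 3935] [[422, 226], [410, 277], [480, 295], [488, 241]] [[0.342, 0.211], [0.513, 0.212], [0.514, 0.381], [0.342, 0.383]] [0.42775884 0.29671011] [np.float64(0.172), np.float64(0.171), np.float64(0.169), np.float64(0.172)]

 top [   0    0   90   90 8096] [[160, 265], [160, 354], [249, 354], [249, 265]] [[0.543, 0.432], [0.298, 0.409], [0.309, 0.167], [0.554, 0.183]] [0.42601251 0.29784363] [np.float64(0.249), np.float64(0.246), np.float64(0.242), np.float64(0.246)]
```

```bash
python3 -m jog '[[0.4,0,0,0,0],[0.52,0,0,0,0],[0.6,0,0,0,0],[0.64,0,0,0,0],[0.67,0,0,0,0]]' 20
python3 -m jog '[[0.7,0,0,0,0],[0.73,0,0,0,0],[1,0,0,0,0],[1,0,0,0,0]]' 25
python3 -m jog '[[1,0,0,0,0],[1,0,0,0,0],[1,0,0,0,0]]' 60
python3 -m jog '[[1,0,0,-0.001,0],[1,0,0,-0.003,0],[1,0,0,-0.005,0],[1,0,0,-0.005,0],[1,0,0,-0.005,0]]'
python3 -m jog '[[1,0,0,-0.005,0],[1,0,0,-0.005,0],[1,0,0,-0.005,0],[1,0,0,-0.005,0],[1,0,0,-0.005,0]]' >/dev/null
python3 -m jog '[[1,0,0,-0.005,0],[1,0,0,-0.005,0],[1,0,0,-0.005,0],[1,0,0,-0.005,0],[1,0,0,-0.004,0]]'
python3 -m jog '[[1,0,0,-0.003,0],[1,0,0,-0.002,0],[1,0,0,-0.002,0],[1,0,0,-0.002,0],[1,0,0,-0.002,0]]'
python3 -m jog '[[1,0,0,-0.002,0],[1,0,0,-0.004,0],[1,0,0,-0.005,0],[1,0,0,-0.005,0],[1,0,0,-0.003,0]]'
```

```text
clock: 22.38
tcp_pos: [0.5422, -0.0194, 0.1992]
orientation: [0.0, -0.603, 0.797, -0.0]
wrist_force: [0.6, -0.6, 0.3]
finger_gap: 0.014
grip_force: 0.4
clock: 22.72
tcp_pos: [0.5422, -0.0194, 0.1992]
orientation: [0.0, -0.603, 0.798, -0.0]
wrist_force: [1.0, -0.1, -0.4]
finger_gap: 0.0134
grip_force: 25.3
clock: 22.97
tcp_pos: [0.5422, -0.0194, 0.1992]
orientation: [0.0, -0.603, 0.798, -0.0]
wrist_force: [1.8, 1.2, 0.3]
finger_gap: 0.0119
grip_force: 63.9
clock: 23.38
tcp_pos: [0.5421, -0.0193, 0.2187]
orientation: [0.0, -0.603, 0.797, 0.0]
wrist_force: [0.8, -0.2, -1.1]
finger_gap: 0.0121
grip_force: 63.7
clock: 24.22
tcp_pos: [0.5417, -0.0193, 0.2674]
orientation: [-0.0, -0.603, 0.797, 0.0]
wrist_force: [-0.0, -0.1, -4.0]
finger_gap: 0.0122
grip_force: 63.4
clock: 24.63
tcp_pos: [0.5418, -0.0193, 0.2779]
orientation: [-0.0, -0.603, 0.798, 0.0]
wrist_force: [0.2, -0.2, -4.6]
finger_gap: 0.012
grip_force: 63.3
clock: 25.05
tcp_pos: [0.5423, -0.0194, 0.2981]
orientation: [0.0, -0.603, 0.798, -0.0]
wrist_force: [-0.7, 0.2, -5.2]
finger_gap: 0.012
grip_force: 63.3
```

```bash
python3 -m jog '[[1,0.003,0,0,0],[1,0.007,0,0,0],[1,0.012,0,0,0],[1,0.016,0,0,0],[1,0.018,0,0,0]]' >/dev/null
python3 -m jog '[[1,0.018,0.002,0,0],[1,0.014,0.008,0,0],[1,0.008,0.015,0,0],[1,0.004,0.02,0,0],[1,0,0.02,0,0]]'
python3 -m jog '[[1,0,0.02,0,0],[1,0,0.016,0,0],[1,0,0.010,0,0],[1,-0.005,0.004,0,0],[1,-0.01,0.002,0,0]]'
python3 -m jog '[[1,-0.02,0.0043,0,0],[1,-0.035,0.0076,0,0],[1,-0.035,0.0076,0,0],[1,-0.035,0.0076,0,0],[1,-0.035,0.0076,0,0]]' >/dev/null
python3 -m jog '[[1,-0.035,0.0076,0,0],[1,-0.035,0.0076,0,0],[1,-0.035,0.0076,0,0],[1,-0.035,0.0076,0,0],[1,-0.030,0.0065,0,0]]' >/dev/null
python3 -m jog '[[1,-0.02,0.0043,0,0],[1,-0.013,0.003,0,0],[1,-0.006,0,0,0],[1,0,0,0,0],[1,0,0,0,0]]'
```

```text
clock: 25.88
tcp_pos: [0.4509, -0.0997, 0.2965]
orientation: [-0.001, -0.602, 0.798, 0.0]
wrist_force: [0.1, 0.7, -3.6]
finger_gap: 0.012
grip_force: 63.3
clock: 26.3
tcp_pos: [0.4061, -0.0699, 0.2973]
orientation: [0.0, -0.602, 0.798, -0.001]
wrist_force: [0.4, 0.6, -5.4]
finger_gap: 0.0122
grip_force: 63.3
clock: 27.55
tcp_pos: [0.4309, 0.3067, 0.2968]
orientation: [-0.001, -0.603, 0.798, -0.0]
wrist_force: [0.4, -0.2, -4.8]
finger_gap: 0.0119
grip_force: 63.3
```

```bash
python3 -m jog '[[1,0.003,0,0.005,0],[1,0.004,0,0.012,0],[1,0.003,0,0.02,0],[1,0,0,0.025,0],[1,0,0,0.025,0]]' >/dev/null
python3 -m jog '[[1,0,0,0.025,0],[1,0,0,0.02,0],[1,0,0,0.014,0],[1,0,0,0.007,0],[1,0,0,0.002,0]]'
python3 -m jog '[[1,0,0,0,0],[1,0,0,0,0]]'
python3 - <<'E'
from h import *
s=cam("scene");cv2.imwrite("pics/tray.png",cv2.resize(s["img"][160:310,370:570,::-1],(800,600),interpolation=cv2.INTER_CUBIC))
E
```

```text
clock: 28.38
tcp_pos: [0.4272, 0.2959, 0.1408]
orientation: [-0.001, -0.603, 0.798, 0.0]
wrist_force: [-0.4, 0.6, -4.9]
finger_gap: 0.0121
grip_force: 63.3
clock: 28.55
tcp_pos: [0.4289, 0.2975, 0.1432]
orientation: [0.001, -0.603, 0.798, -0.0]
wrist_force: [0.4, 0.4, -4.8]
finger_gap: 0.012
grip_force: 63.3
```

View pics/tray.png

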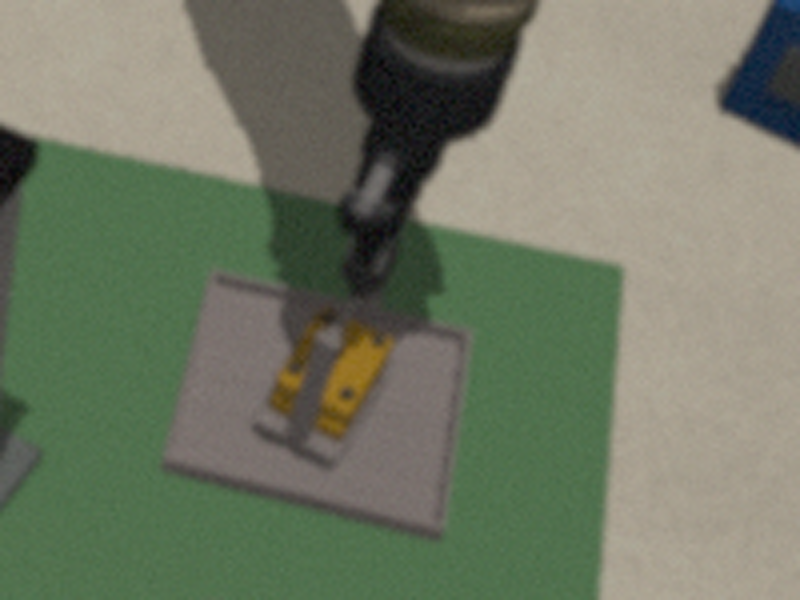

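The carrier is upright just above the middle of the tray: its base is at ~(300,430) in the crop, within the tray corners (215,275), (470,330), (440,535) and (165,465). I'll set it down.

```bash
python3 -m jog '[[1,0,0,0.002,0],[1,0,0,0.002,0],[1,0,0,0.0015,0],[1,0,0,0.001,0],[1,0,0,0.001,0]]'
python3 -m jog '[[1,0,0,0.0007,0],[1,0,0,0.0005,0],[1,0,0,0,0]]'
python3 f.py 3
```

```text
clock: 29.02
tcp_pos: [0.428, 0.2977, 0.1345]
orientation: [-0.0, -0.603, 0.797, 0.0]
wrist_force: [0.2, -0.1, -5.1]
finger_gap: 0.012
grip_force: 63.3
clock: 29.27
tcp_pos: [0.4282, 0.2977, 0.1335]
orientation: [0.0, -0.603, 0.797, -0.0]
wrist_force: [0.5, 0.2, -4.9]
finger_gap: 0.0118
grip_force: 63.3
F [ 0.774 -0.142 -4.139] sd [0.623 0.551 0.249] tcp [0.4281 0.2976 0.1335] gap 0.01206691731921419 t 29.4167
```

```bash
python3 -m jog '[[1,0,0,0.0005,0],[1,0,0,0.0005,0],[1,0,0,0,0]]'
python3 -m jog '[[1,0,0,0.0005,0],[1,0,0,0,0]]'
python3 -m jog '[[1,0,0,0.0005,0],[1,0,0,0,0]]'
python3 f.py 3
```

```text
clock: 29.67
tcp_pos: [0.4288, 0.2977, 0.1332]
orientation: [0.001, -0.603, 0.798, -0.0]
wrist_force: [1.1, -1.8, 2.1]
finger_gap: 0.0118
grip_force: 64.2
clock: 29.83
tcp_pos: [0.4289, 0.2977, 0.1332]
orientation: [0.001, -0.603, 0.798, -0.0]
wrist_force: [0.4, -2.4, 4.6]
finger_gap: 0.012
grip_force: 64.6
clock: 30.0
tcp_pos: [0.429, 0.2978, 0.1332]
orientation: [0.001, -0.603, 0.798, -0.001]
wrist_force: [-0.6, -1.9, 9.4]
finger_gap: 0.012
grip_force: 65.0
F [-0.9   -2.436  9.71 ] sd [0.051 0.54  0.216] tcp [0.4289 0.2978 0.1332] gap 0.01215555605265024 t 30.15
```

```bash
python3 -m jog '[[1,0,0,-0.001,0],[1,0,0,0,0],[0.69,0,0,0,0],[0.66,0,0,0,0],[0.62,0,0,0,0]]' 20
python3 -m jog '[[0.55,0,0,0,0],[0.4,0,0,0,0],[0.1,0,0,0,0],[-0.2,0,0,0,0],[-0.2,0,0,0,0]]'
python3 -m jog '[[-0.2,0,0,-0.005,0],[-0.2,0,0,-0.015,0],[-0.2,0,0,-0.025,0],[-0.2,0,0,-0.03,0],[-0.2,0,0,-0.03,0]]' >/dev/null
python3 -m jog '[[-0.2,0,0,-0.03,0],[-0.2,0,0,-0.02,0],[-0.2,0,0,-0.01,0],[-0.2,0,0,0,0],[-0.2,0,0,0,0]]'
python3 - <<'E'
from h import *
s=cam("scene");cv2.imwrite("pics/end.png",s["img"][100:400,100:580,::-1])
E
```

```text
clock: 30.57
tcp_pos: [0.428, 0.2979, 0.1322]
orientation: [0.0, -0.603, 0.797, 0.0]
wrist_force: [0.3, 0.9, -0.3]
finger_gap: 0.0161
grip_force: 0.0
clock: 30.98
tcp_pos: [0.4279, 0.2976, 0.1322]
orientation: [-0.0, -0.603, 0.797, 0.0]
wrist_force: [0.6, 0.6, 0.0]
finger_gap: 0.0514
grip_force: 0.0
clock: 31.82
tcp_pos: [0.4281, 0.2977, 0.297]
orientation: [0.0, -0.603, 0.798, 0.0]
wrist_force: [-0.7, 0.3, -0.4]
finger_gap: 0.0512
grip_force: 0.0
```

View pics/end.png

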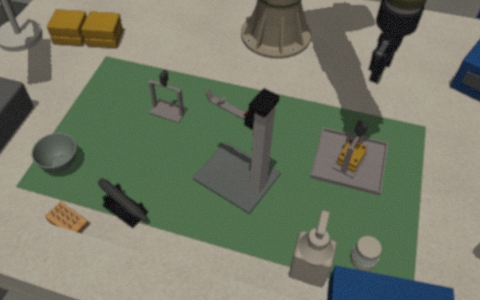

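The carrier stands upright in the tray at ~(352,157), the hook is back up at ~(230,103), everything else is in place, and the gripper is clear.

```bash
python3 -c "
from workcell import env
print(env.hand_in())"
```

```text
the job is handed in; nothing more can be done
None
```

The job is handed in: the carrier hung still and free in the hook for about 5 s at roughly 4.8 N (about 0.49 kg), and now stands upright in the tray with the hook back up and nothing else visibly moved.

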